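# Clear the lever press and hold it at its load

### The arm

A 6-joint arm with a two-finger parallel gripper is mounted at the origin on the work surface. World frame = base frame: x ahead of the robot, y to its left, z up, the work surface at z = 0. Lengths are in m, angles in rad, forces in N, time in s.
With the tool pointing down it reaches from about 0.35 to 1 m from the base axis. Payload 7.1 kg.
Tool frame: the origin (TCP) lies between the finger pads; the fingertips stand 22 mm ahead of it and the grasp point (between the pads) lies 3 mm ahead of it; x points along the fingers, y is the direction in which the jaws open and shut, and the axes are right-handed (so a half turn about x gives the same grasp; the last joint's range is limited). The gripper opens to 85 mm and grips with 20 to 120 N. Pads are 22 mm wide; open, the fingers measure 114 mm over their backs; the gripper's body (76 mm by 85 mm) begins 54 mm behind the grasp point. The pads swing forward as they close: fully open they stand 13 mm farther back than shut.
Start: joints at [1.297, 0.423, 1.63, -0, 1.089, -0.019], TCP at [0.158, 0.605, 0.223] pointing down, gripper open.
Joint ranges: [-3, 3], [-0.9, 2.11], [0.09, 2.58], [-1.31, 4.45], [0.11, 2.69], [-2.54, 2.54]. Speed limits (rad/s): [2.39, 2.39, 3.01, 3.14, 3.14, 3.14].

### API

Orientations are given as a rotation vector (axis times angle).
In Python, from rig import manip gives the robot as it stands. The module is installed in compiled form; this text tells all that it offers. Calls block until the motion is done:
- manip.move_to(position, orientation): joint-space move of the TCP to a pose.
- manip.servo_line(position, orientation=None, rate=0.15): straight line of the TCP; orientation=None keeps the orientation; rate is the mean speed in m/s.
- manip.set_joints(angles): joint-space move.
- manip.command_gripper(opening, f_grip=None): finger opening in m; f_grip is the grip in N (None keeps the last); returns when the fingers have stopped.
- manip.hold(seconds).
- manip.solve_ik(position, orientation): joint angles nearest the present ones, or None.
- manip.camera(name): name is "scene" or "top"; returns a dict with "image" (400x640x3 uint8, red, green, blue), "fx", "fy", "cx", "cy" (pixels), "cam_to_world" (4x4, takes a point from camera to world coordinates). Camera axes: x right, y down, z forward; pixel columns grow to the right and rows downward; lengths in m; the calibration is good to about 2 mm. A picture is of the moment at which its call begins. There is no depth.
A pose or a line that the arm cannot do raises manip.IKError and nothing moves.
- manip.sign_off(): hands the job in, once; it reports no verdict.
Readings, each from a call of its own:
- manip.get_time(): time.
- manip.get_joint_positions(): joint angles.
- manip.get_joint_vel(): joint speeds.
- manip.get_tau(): joint torques, N m.
- manip.get_position(): TCP position.
- manip.get_ee_rot(): TCP orientation.
- manip.get_contact_force(): force on the tool from outside, world axes, zero at the start.
- manip.get_torque(): the same for the moment, N m.
- manip.get_width(): finger opening in m.
Only numpy, scipy, OpenCV 4.12 (cv2) and the standard library are available. Lean on these libraries where they do the work, as an engineer would, in place of code of your own. Each camera call takes 0.05 s, during which the arm holds its last target.

### The job

A steel sample canister has been left standing under the handle of the hand-lever bean press: take it away and stand it upright on the round cork pad. Then bring the press's black crossbar handle down until the lever arm is level, its top flush with the tops of the two gauge posts, without pushing it well past level, and finish while still holding the crossbar there, because the spring lifts the lever as soon as it is let go. Leave the other things on the bench as they are.

Things in the scene. Friction and masses are not known exactly. Their poses are not given: they have to be found in the camera images.
- press: Hand-lever bean press, fixed. Origin on the bench straight below the hinge axis; the level arm points along its -x, y is along the hinge, z up. Aluminium base plate x -240 to +50, y -75 to +75 mm, 12 mm thick. Hinge axis 110 mm above the bench between grey cheeks 130 mm high (x -20 to +44, y -28 to +28 mm). Steel bean anvil, 57 mm high with its beans, at x = -52 mm.
- gauge_tops (a point): Point midway between the tops of the two steel gauge posts (12 mm thick, 120 mm high above the bench, 80 mm in front of the hinge axis, 32 mm to either side of the arm's plane). The level arm lies between them with its top face flush with their tops.
- lever (a joint): Lever angle, rad: 0 = at rest, raised 1.25 rad (72 degrees) above level by its spring; grows as the handle is brought down; 1.25 = level; hard stop at 1.60. Arm: steel bar 22 mm wide, 20 mm thick, 180 mm from hinge axis to crossbar axis. Spring torque 0.55 N m at rest, 1.8 N m when level: about 8 N up at the level crossbar, 2 N at rest.
- crossbar (a point): Black round bar across the end of the arm, 18 mm diameter, 160 mm long along its y axis (parallel to the hinge). Origin at its middle, where the arm joins it: grip or push it about 45 mm to one side. At rest 281 mm above the bench and 57 mm in front of the hinge axis; level: 110 mm above the bench and 180 mm in front. It swings with the arm and can turn between the fingers.
- canister: The canister in the way: see canister_mid for its middle; this origin is the centre of its underside, z up along its axis.
- canister_mid (a point): Middle (on the axis, half-way up) of the steel canister standing on the press's base plate in the way of the crossbar, 160 to 185 mm in front of the hinge axis: a cylinder 56 mm in diameter, 150 mm tall, 0.2 to 0.42 kg, aluminium lid; z is its upright axis. The tallest canister on the bench.
- pad: Empty round cork pad, fixed on the bench, 140 mm diameter, 4 mm thick, on the left or right side of the bench; origin at the centre of its underside (bench level).
- bowl: Bystander: white bowl of cocoa beans, 132 mm across the rim, 30 mm high, on the other side of the bench from the pad; origin at the centre of its underside.
- tin_mid (a point): Bystander: short wide steel canister, 68 mm diameter, 75 mm tall, standing beside the press's hinge; its middle.
- magnifier: Bystander: magnifying glass lying beside the press, about 190 mm long along its x axis (from -108 to +78 mm), 78 mm wide, 16 mm high; origin on its underside.
Not all that is in view belongs to the job. Several things look just like the pad: the one meant starts nearest to the robot's base.

How it is judged:
On the way, in this order (a step that is already met when the one before it is completed fails the run):
1. the canister stands upright on the cork pad, let go (horizontal distance between canister_mid and pad below 0.045 m and height (world z) of canister_mid between 0.072 and 0.087 m and angle between canister_mid's own z axis and vertical below 0.08 rad and contact force between each of the arm, the fingers and canister below 0.3 N), for 0.2 s.
2. the lever is held level by the fingers (value of joint lever between 1.16 and 1.34 rad and contact force between the fingers and lever above 2 N), for 0.3 s.
At the end, for the whole second after the job is handed in: The canister stands upright on the cork pad, its axis within 45 mm of the pad's centre, at rest and not touched by the robot; the lever is at rest within 0.09 rad (5 degrees) of level and the robot's fingers are pressing on or gripping the lever (more than 2 N) (all of step 1 and all of step 2 and velocity of joint lever between -0.1 and 0.1 rad/s and linear speed of canister below 0.02 m/s); the arm keeps its last pose, push and grip.
It fails at once if the lever is pushed well past level (more than 0.2 rad, 11 degrees), crushing the sample (value of joint lever above 1.45 rad).
It fails at once if the canister is tipped over (more than 40 degrees) (angle between canister_mid's own z axis and vertical above 0.7 rad).
It fails at once if one of the other things on the bench is shifted by more than 30 mm (distance of any of bowl, tin_mid, magnifier, beaker, spatula from where it was at the start of the episode above 0.03 m).
It also fails if it takes over 64 s, if anything falls off the work surface, if the arm or the gripper's body presses on something with over 40 N, if the wrist force passes 120 N, or if a joint passes its speed limit or range.

## Working session

There is one attempt and no reset: what is moved stays moved. The work goes in short steps, each a Python script; the robot and the scene stay as the last script left them, time stands still between calls to the robot, and variables do not carry over. Pictures are saved under pics/ and viewed, and the job is handed in when it is done.

```bash
mkdir -p pics; python3 - <<'E'
from rig import manip
import cv2, numpy as np, pickle
d={}
for n in("scene","top"):
    c=manip.camera(n); d[n]=c
    cv2.imwrite(f"pics/{n}0.png",cv2.cvtColor(c["image"],cv2.COLOR_RGB2BGR))
    print(n,c["fx"],c["fy"],c["cx"],c["cy"]);print(np.round(c["cam_to_world"],4))
pickle.dump(d,open("c0.pkl","wb"))
print(manip.get_position(),manip.get_ee_rot(),manip.get_time())
E
```

```text
scene 518.9395805032474 518.9395805032474 322.8607486993574 204.1292302242924
[[ 8.0280e-01  4.7180e-01 -3.6460e-01  1.1093e+00]
 [ 5.9630e-01 -6.3540e-01  4.9070e-01 -6.4640e-01]
 [-1.0000e-04 -6.1130e-01 -7.9140e-01  1.3147e+00]
 [ 0.0000e+00  0.0000e+00  0.0000e+00  1.0000e+00]]
top 470.5740873821777 470.5740873821777 322.9526188578558 194.1138199939102
[[-0.0247 -0.9972  0.0708  0.4988]
 [-0.9997  0.024  -0.0099  0.0867]
 [ 0.0082 -0.071  -0.9974  1.5001]
 [ 0.      0.      0.      1.    ]]
[0.15738151 0.60432161 0.22191269] [ 0.1989329   1.56171163 -0.20112521] 0.1
```

View pics/scene0.png

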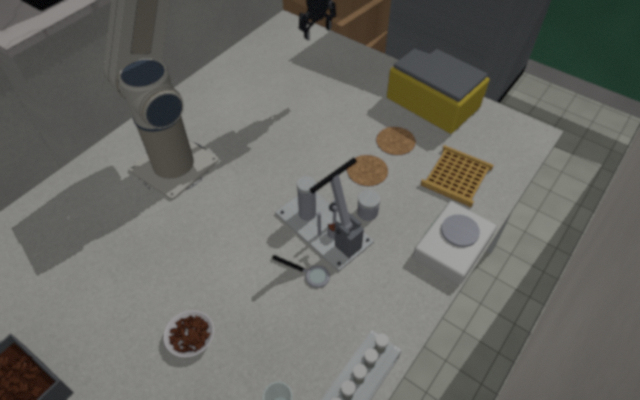

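View pics/top0.png

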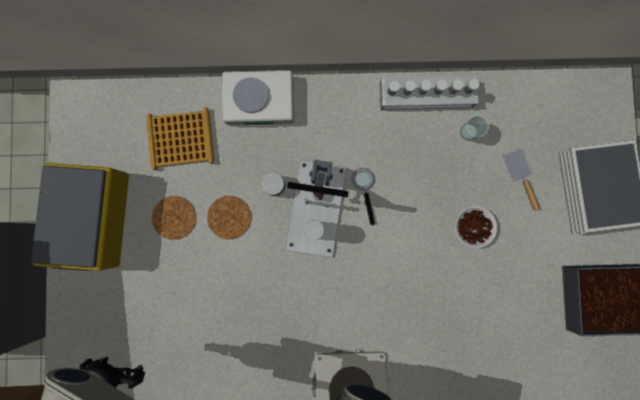

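The top view shows the canister at (315,230), the tin at (273,185), the press at (320,205), the crossbar from (288,185) to (347,193), and the magnifier at (365,190). There are two cork discs, at (229,217) and (174,218). Candidates for the canister are the tall one at (315,230) on the plate and the short one at (273,185) by the hinge, so I choose the first. Of the two discs I expect (229,217) to be nearest the base, which I'll check with numbers.

```bash
cat > h.py <<'E'
import numpy as np, cv2
def ray(c,u,v):
    T=c["cam_to_world"]; d=T[:3,:3]@np.array([(u-c["cx"])/c["fx"],(v-c["cy"])/c["fy"],1.]); return T[:3,3],d
def onz(c,u,v,z):
    o,d=ray(c,u,v); return o+d*(z-o[2])/d[2]
def tri(c1,p1,c2,p2):
    A=[];b=[]
    for c,p in((c1,p1),(c2,p2)):
        o,d=ray(c,*p); d=d/np.linalg.norm(d); P=np.eye(3)-np.outer(d,d); A.append(P); b.append(P@o)
    return np.linalg.lstsq(np.vstack(A),np.hstack(b),rcond=None)[0]
def proj(c,X):
    T=c["cam_to_world"]; p=T[:3,:3].T@(np.asarray(X)-T[:3,3]); return c["fx"]*p[0]/p[2]+c["cx"],c["fy"]*p[1]/p[2]+c["cy"]
E
python3 - <<'E'
import pickle,cv2,numpy as np
from h import *
d=pickle.load(open("c0.pkl","rb"))
for n,z in(("top",.004),("scene",.004)):
    c=d[n]; hsv=cv2.cvtColor(c["image"],cv2.COLOR_RGB2HSV)
    m=cv2.inRange(hsv,(5,80,70),(20,255,255))
    cs,_=cv2.findContours(m,cv2.RETR_EXTERNAL,cv2.CHAIN_APPROX_NONE)
    for k in cs:
        if cv2.contourArea(k)>300:
            (x,y),a,_=cv2.fitEllipse(k); print(n,round(x),round(y),a,cv2.contourArea(k),onz(c,x,y,z).round(4))
a=d["top"]["image"][140:270,240:400]; b=d["scene"]["image"][140:300,250:410]
cv2.imwrite("pics/crt.png",cv2.cvtColor(cv2.resize(a,None,fx=5,fy=4.5+.5,interpolation=3)[:600],cv2.COLOR_RGB2BGR)) if 0 else None
cv2.imwrite("pics/crt.png",cv2.cvtColor(cv2.resize(a[:120],None,fx=5,fy=5,interpolation=2),cv2.COLOR_RGB2BGR))
cv2.imwrite("pics/crs.png",cv2.cvtColor(cv2.resize(b[:150],None,fx=4,fy=4,interpolation=2),cv2.COLOR_RGB2BGR))
E
```

```text
top 229 217 (42.39789962768555, 42.907745361328125) 1427.5 [0.5394 0.3721 0.004 ]
top 174 217 (42.3067626953125, 43.31612777709961) 1437.5 [0.5427 0.5469 0.004 ]
top 179 138 (59.59334182739258, 75.83425903320312) 3112.5 [0.7963 0.5275 0.004 ]
scene 368 170 (28.75971031188965, 37.991790771484375) 847.0 [0.5404 0.3713 0.004 ]
scene 457 176 (52.96749496459961, 62.3138427734375) 2254.0 [0.7921 0.5291 0.004 ]
scene 395 140 (26.11688804626465, 37.215824127197266) 761.0 [0.5415 0.5471 0.004 ]
scene 364 22 (48.08088684082031, 60.80556106567383) 1969.0 [0.0478 1.0849 0.004 ]
```

View pics/crt.png

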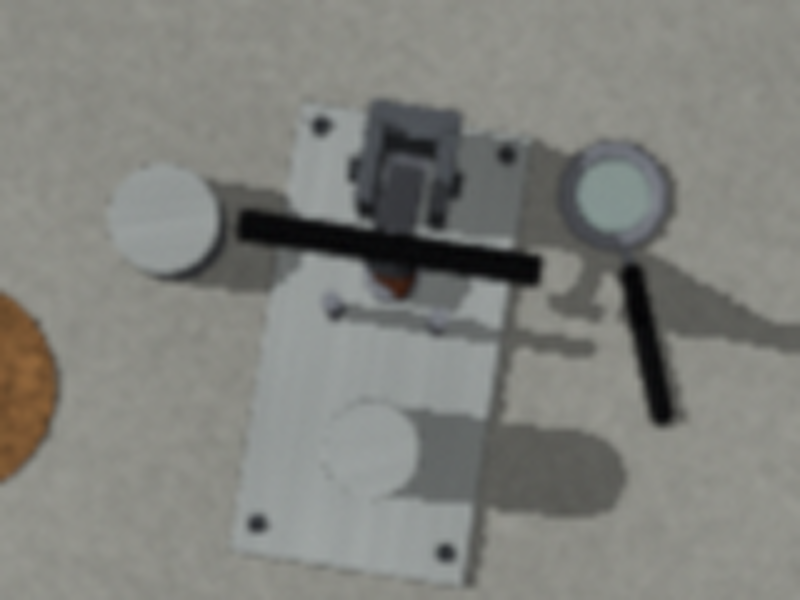

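View pics/crs.png

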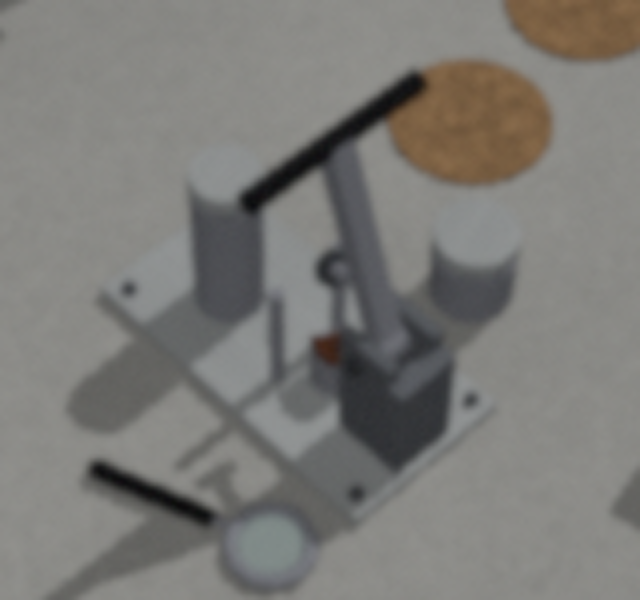

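```bash
python3 - <<'E'
import pickle
from h import *
d=pickle.load(open("c0.pkl","rb")); t,s=d["top"],d["scene"]
T=lambda x,y:(240+x/5-.4,140+y/5-.4); S=lambda x,y:(250+x/4-.4,140+y/4-.4)
print("lid",onz(t,*T(368,449),.162),onz(s,*S(227,178),.162),tri(t,T(368,449),s,S(227,178)))
eL=tri(t,T(240,225),s,S(418,80)); eR=tri(t,T(541,270),s,S(248,203)); print("bar",eL,eR,(eL+eR)/2,np.linalg.norm(eL-eR))
C=[onz(t,*T(*p),.012)[:2] for p in((303,103),(526,142),(466,585),(234,549))]
C=np.array(C);print("corn",C)
ax=((C[0]+C[1])-(C[2]+C[3]))/2; print("len",np.linalg.norm(ax)); ax/=np.linalg.norm(ax)
cen=C.mean(0); org=cen+ax*.095; print("x axis",ax,np.degrees(np.arctan2(ax[1],ax[0])),"org",org)
b=(eL-eR)[:2];print("bar ang",np.degrees(np.arctan2(b[1],b[0]))-90)
g=[onz(t,*T(*p),.12) for p in((334,303),(438,318))];print(g, (g[0]+g[1])/2, org-ax*.08)
print("bar exp",org-ax*.057,"canister dist",(org-onz(t,*T(368,449),.162)[:2])@ax)
E
```

```text
lid [0.49417346 0.10349252 0.162     ] [0.49624398 0.09861331 0.162     ] [0.49356326 0.10307835 0.15585564]
bar [0.61166171 0.16531592 0.28303957] [0.58503359 0.0104056  0.28509289] [0.59834765 0.08786076 0.28406623] 0.15719568248955496
corn [[7.14449068e-01 1.41672268e-01]
 [6.86093621e-01 2.74607702e-04]
 [4.06956955e-01 4.58061016e-02]
 [4.33085967e-01 1.91000186e-01]]
len 0.2842350685655208
x axis [ 0.98597926 -0.16686789] -9.605761166278024 org [0.65381443 0.07883584]
bar ang -9.753468773174646
[array([0.58001584, 0.12199865, 0.12      ]), array([0.5697178 , 0.06114673, 0.12      ])] [0.57486682 0.09157269 0.12      ] [0.57493609 0.09218527]
bar exp [0.59761361 0.08834731] canister dist 0.16151710068314362
```

Crop check: the tall cylinder at the front of the plate is the target canister, with its axis at (0.4945, 0.102). The pad is at (0.540, 0.372), 0.655 m from the base against 0.77 m for the other disc. The press yaw is -9.7°, and the bar and gauge posts agree to about 1 mm. Next I'll grasp the canister from above.

```bash
cat >> h.py <<'E'
from scipy.spatial.transform import Rotation as Ro
ORG=np.array([.6538,.0788,0]); PX=np.array([.9858,-.1675,0]); PX/=np.linalg.norm(PX); PY=np.array([-PX[1],PX[0],0])
CAN=np.array([.4945,.102]); PAD=np.array([.540,.3717])
def down(jaw):
    x=np.array([0,0,-1.]); y=np.asarray(jaw,float); y/=np.linalg.norm(y)
    return Ro.from_matrix(np.stack([x,y,np.cross(x,y)],1)).as_rotvec()
def snap(m,name):
    d={}
    for n in("scene","top"):
        c=m.camera(n); d[n]=c
    import pickle; pickle.dump(d,open(name+".pkl","wb"))
    a=d["scene"]["image"][120:320,240:440]; b=d["top"]["image"][120:320,180:380]
    cv2.imwrite(f"pics/{name}.png",cv2.cvtColor(cv2.resize(np.hstack([a,b]),None,fx=2,fy=2,interpolation=2),cv2.COLOR_RGB2BGR))
E
python3 - <<'E'
from rig import manip
from h import *
print(Ro.from_rotvec(manip.get_ee_rot()).as_matrix().round(2))
for s in(1,-1):
    for p,j in((( *CAN,.14),PY),((*PAD,.13),PY),((.605,.132,.284),PX),((.484,.153,.11),PX)):
        print(s,manip.solve_ik(p,down(s*j)))
E
```

```text
[[-0.    0.25  0.97]
 [-0.    0.97 -0.25]
 [-1.   -0.   -0.  ]]
1 [ 1.79845341e-01  3.69704441e-01  1.95281970e+00 -4.44089210e-16
  8.19068517e-01 -1.22264562e+00]
1 [ 5.84699622e-01  5.75032195e-01  1.61696557e+00 -4.44089210e-16
  9.49594891e-01 -8.17791337e-01]
1 [ 1.95596883e-01  3.53126024e-01  1.58637830e+00 -4.44089210e-16
  1.20208833e+00  3.63902250e-01]
1 [ 2.82730015e-01  4.23402727e-01  1.96256439e+00 -4.44089210e-16
  7.55625532e-01  4.51035383e-01]
-1 [ 1.79845341e-01  3.69704441e-01  1.95281970e+00 -4.44089210e-16
  8.19068517e-01  1.91894704e+00]
-1 [ 5.84699622e-01  5.75032195e-01  1.61696557e+00 -4.44089210e-16
  9.49594891e-01  2.32380132e+00]
-1 None
-1 None
```

```bash
python3 - <<'E'
from rig import manip
from h import *
R=down(PY)
manip.command_gripper(.085,40)
manip.move_to((.38,.32,.33),R)
manip.move_to((*CAN,.26),R)
manip.servo_line((*CAN,.135),R,rate=.1)
print(manip.get_contact_force(),manip.get_time())
manip.command_gripper(.03,40)
print(manip.get_width(),manip.get_position(),manip.get_contact_force(),manip.get_time())
snap(manip,"grasp")
E
```

```text
[ 0.9696114  -0.12178588  0.09914495] 4.125
0.054187977125306416 [0.49506828 0.10191906 0.13577828] [-0.37223386 -2.09971543  5.29388528] 4.5167
```

View pics/grasp.png

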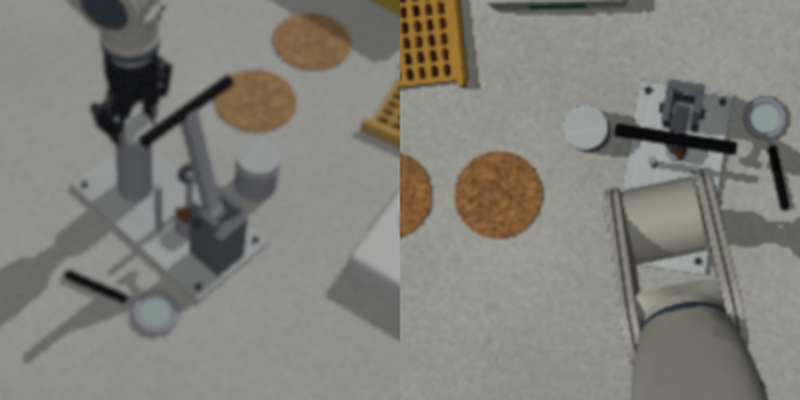

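The canister is gripped, with the scene panel showing it upright between the fingers at about (130,150). Next come the lift and the carry.

```bash
python3 - <<'E'
from rig import manip
from h import *
R=down(PY)
manip.servo_line((*CAN,.165),R,rate=.08)
print(manip.get_width(),manip.get_contact_force())
manip.servo_line((.46,.15,.24),R,rate=.15)
manip.servo_line((.48,.33,.22),R,rate=.2)
manip.servo_line((*PAD,.20),R,rate=.15)
manip.hold(.2); print(manip.get_width(),manip.get_contact_force(),manip.get_position(),manip.get_time())
snap(manip,"overpad")
E
```

```text
0.05417292571865942 [-0.91971413  0.54807223 -3.33201071]
0.05445147512860091 [ 0.63681096 -0.0219205  -3.15833862] [0.53952035 0.37126138 0.20045678] 7.8417
```

View pics/overpad.png

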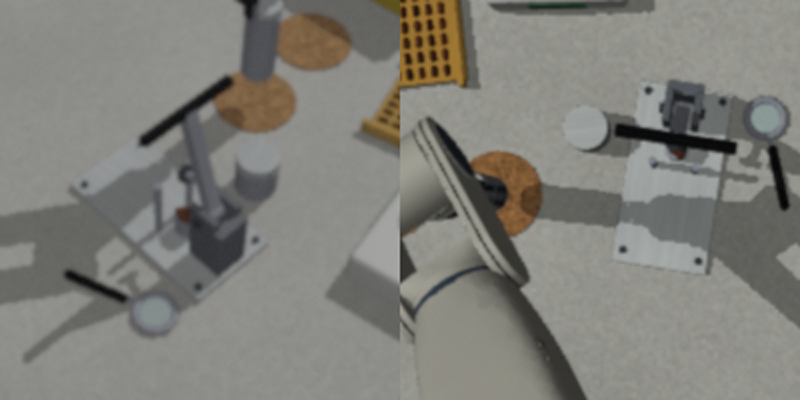

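The canister hangs upright above the right pad, with its bottom at scene panel (258,75). I'll lower it until it touches.

```bash
python3 - <<'E'
from rig import manip
from h import *
R=down(PY)
manip.servo_line((*PAD,.134),R,rate=.1); manip.hold(.1)
f0=manip.get_contact_force()[2]; z=.134
while z>.121:
    z-=.0015; manip.servo_line((*PAD,z),R,rate=.03)
    f=manip.get_contact_force()[2]
    print(round(z,4),round(f-f0,2))
    if f-f0>2: break
manip.hold(.2)
manip.command_gripper(.085); manip.hold(.2)
print(manip.get_position(),manip.get_width())
manip.servo_line((*PAD,.26),R,rate=.12)
manip.servo_line((.45,.32,.30),R,rate=.25)
manip.hold(.1)
print(manip.get_contact_force(),manip.get_time())
snap(manip,"placed")
E
```

```text
0.1325 -1.5
0.131 -1.99
0.1295 -2.09
0.128 -0.22
0.1265 7.86
[0.53999358 0.37169085 0.12642385] 0.08449327626864088
[ 0.45817341  0.13293427 -0.28448136] 12.875
```

View pics/placed.png

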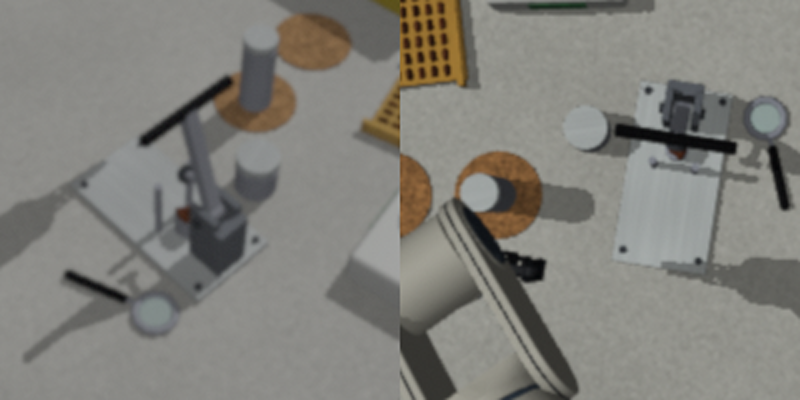

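```bash
python3 - <<'E'
from rig import manip
from h import *
import pickle
d=pickle.load(open("placed.pkl","rb"))
print("lid",onz(d["top"],220,216,.154),"vs pad",PAD)
R=down(PX)
P=lambda a,dz=0:ORG-PX*.18*np.cos(1.25-a)+PY*.045+np.array([0,0,.110+.18*np.sin(1.25-a)+.003+dz])
print(P(0),P(1.25))
manip.move_to(P(0,.09),R)
manip.servo_line(P(0),R,rate=.08)
print(manip.get_contact_force(),manip.get_position())
manip.command_gripper(.01,40)
print(manip.get_width(),manip.get_contact_force(),manip.get_time())
snap(manip,"bar")
E
```

```text
lid [0.53882758 0.36852601 0.154     ] vs pad [0.54   0.3717]
[0.605382   0.1326718  0.28381723] [0.48388143 0.15331629 0.113     ]
[-0.30924591  0.44666863 -0.65303599] [0.60574877 0.13275042 0.28446156]
0.01018676398987201 [ 0.50233618  0.47557565 -1.00191184] 16.0333
```

View pics/bar.png

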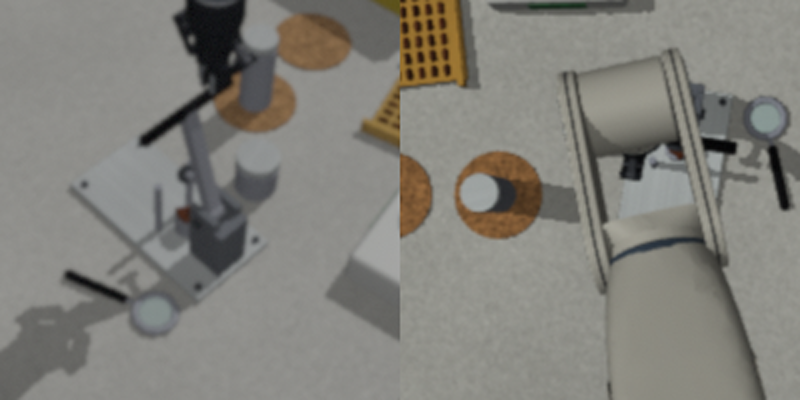

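The width stopped at the commanded 10 mm although the bar is 18 mm, so the grip is suspect. I'll take a closer look.

```bash
python3 - <<'E'
import pickle,cv2
from h import *
d=pickle.load(open("bar.pkl","rb")); c=d["scene"]
P=[.6053820,.1326718,.281]; u,v=proj(c,P); print(u,v)
a=cv2.resize(c["image"][115:215,290:390],None,fx=6,fy=6,interpolation=2)
a=cv2.convertScaleAbs(a,alpha=2.0,beta=20)
cv2.circle(a,(int((u-290)*6),int((v-115)*6)),4,(255,0,0),1)
cv2.imwrite("pics/barz.png",cv2.cvtColor(a,cv2.COLOR_RGB2BGR))
E
```

```text
345.4106851044751 166.3206655113251
```

View pics/barz.png

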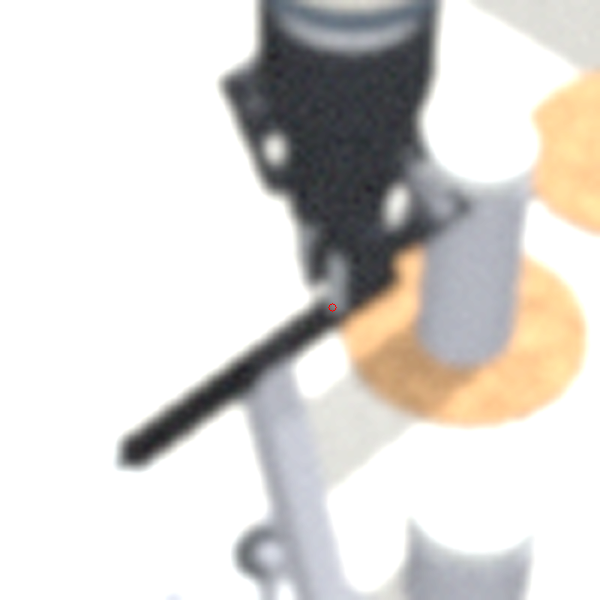

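```bash
python3 - <<'E'
import pickle,cv2
from h import *
d=pickle.load(open("bar.pkl","rb")); d0=pickle.load(open("c0.pkl","rb")); G=np.array([.60575,.13275,0])
out=[]
for D,ann in((d0,0),(d,0),(d,1)):
    c=D["scene"]
    a=cv2.resize(c["image"][125:205,305:385],None,fx=5,fy=5,interpolation=2)
    a=cv2.convertScaleAbs(a,alpha=2.2,beta=20)
    if ann:
      for s,col in((1,(255,0,0)),(-1,(0,255,0))):
        for e in(-.011,.011):
          for z in(.262,.285):
            u,v=proj(c,G+s*.005*PX+e*PY+[0,0,z]); cv2.circle(a,(int((u-305+.5)*5),int((v-125+.5)*5)),3,col,-1)
    out.append(a)
a=np.hstack(out)
a=cv2.resize(a,(798,266),interpolation=3)
b=[]
for D in(d0,d):
    c=D["top"]; x=cv2.resize(c["image"][160:220,270:370],None,fx=4,fy=4,interpolation=2); b.append(cv2.convertScaleAbs(x,alpha=2,beta=10))
b=np.hstack(b)[:, :798]
cv2.imwrite("pics/barz2.png",cv2.cvtColor(np.vstack([a,b]),cv2.COLOR_RGB2BGR))
E
```

```text
(no output)
```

View pics/barz2.png

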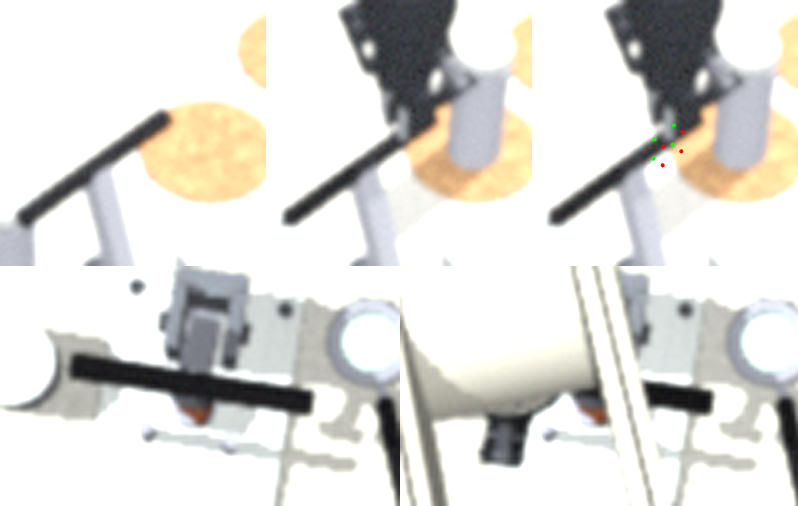

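```bash
cat >> h.py <<'E'
def zoom(D,name,pts=[],box=(300,120,80,80),cam="scene",f=7):
    c=D[cam]; x0,y0,w,h=box
    a=cv2.convertScaleAbs(cv2.resize(c["image"][y0:y0+h,x0:x0+w],None,fx=f,fy=f,interpolation=2),alpha=2.2,beta=20)
    for p,col in pts:
        u,v=proj(c,p); cv2.circle(a,(int((u-x0+.5)*f),int((v-y0+.5)*f)),3,col,-1)
    cv2.imwrite(f"pics/{name}.png",cv2.cvtColor(a,cv2.COLOR_RGB2BGR))
E
python3 - <<'E'
from rig import manip
from h import *
import pickle
manip.command_gripper(.085); snap(manip,"bo"); p=manip.get_position(); print(p,manip.get_joint_positions())
D=pickle.load(open("bo.pkl","rb"))
pts=[(p,(255,255,0))]+[(p+[0,0,-.009]+s*.0425*PX+e*.011*PY,(255,0,0) if s>0 else (0,255,0)) for s in(1,-1) for e in(1,-1)]
zoom(D,"boz",pts)
E
```

```text
[0.60538705 0.13268258 0.28381403] [1.96549202e-01 3.54104542e-01 1.58538838e+00 1.47050748e-05
 1.20208613e+00 3.64842560e-01]
```

View pics/boz.png

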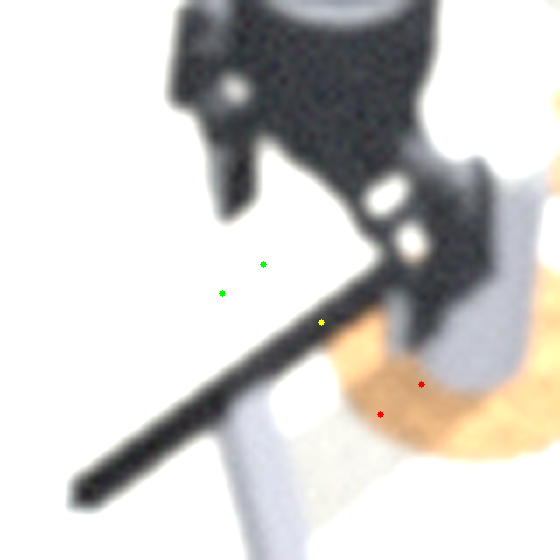

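The pads really do sit about 25 to 30 mm higher than the reported TCP implies, both open and closed, so they closed above the bar. I'll check for the same offset in the canister grasp picture.

```bash
python3 - <<'E'
from h import *
import pickle
D=pickle.load(open("grasp.pkl","rb")); p=np.array([.49507,.10192,.13578])
pts=[(p,(255,255,0))]+[(p+[0,0,-.022]+s*.028*PY+e*.011*PX,(255,0,0) if s>0 else (0,255,0)) for s in(1,-1) for e in(1,-1)]
zoom(D,"gz",pts,box=(270,140,80,80),f=5)
D=pickle.load(open("placed.pkl","rb"));p=np.array([.45,.32,.30])
pts=[(p,(255,255,0))]+[(p+[0,0,-.009]+s*.0425*PY+e*.011*PX,(255,0,0) if s>0 else (0,255,0)) for s in(1,-1) for e in(1,-1)]
zoom(D,"gt",pts,box=(200,220,80,60),cam="top",f=5)
a=cv2.imread("pics/gz.png");b=cv2.imread("pics/gt.png");b=cv2.copyMakeBorder(b,0,100,0,0,0)
cv2.imwrite("pics/gg.png",np.hstack([a,b]))
E
```

```text
(no output)
```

View pics/gg.png

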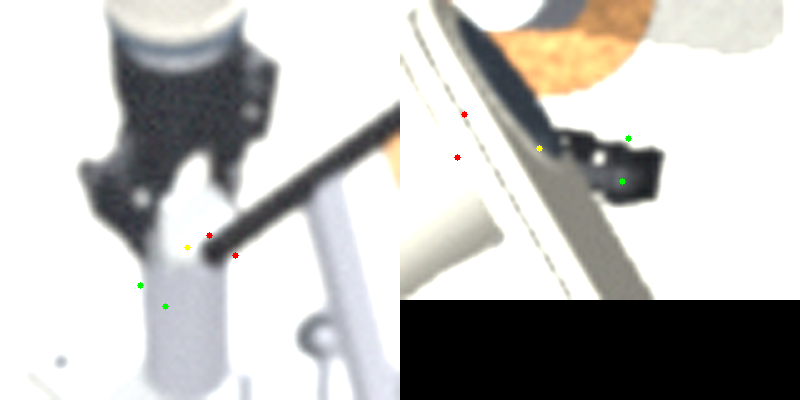

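The same roughly 32 mm offset along the tool axis appears in the grasp picture and in the bar pictures. The real pads sit that far behind the reported TCP, and the canister was held near its lid. I'll compensate by going 31 mm lower, watching force as I go.

```bash
cat >> h.py <<'E'
OFF=-.031
P=lambda a,dz=0:ORG-PX*.18*np.cos(1.25-a)+PY*.045+np.array([0,0,.110+.18*np.sin(1.25-a)+.003+OFF+dz])
E
python3 - <<'E'
from rig import manip
from h import *
import pickle
R=down(PX)
for dz in(.02,.01,0):
    manip.servo_line(P(0,dz),R,rate=.06); f=manip.get_contact_force(); print(dz,f)
    if np.linalg.norm(f)>5: break
else:
    manip.command_gripper(.008,40)
    print(manip.get_width(),manip.get_contact_force(),manip.get_time())
snap(manip,"b2"); p=manip.get_position(); print(p)
zoom(pickle.load(open("b2.pkl","rb")),"b2z")
E
```

```text
0.02 [-0.12848708  0.52321859 -1.31873184]
0.01 [0.4495221 0.5790758 0.1320678]
0 [ 0.16306569  0.02875147 -0.40158292]
0.01656906652344349 [ 2.24556026 -0.60956322  0.31851417] 18.55
[0.60588627 0.13263972 0.25314519]
```

View pics/b2z.png

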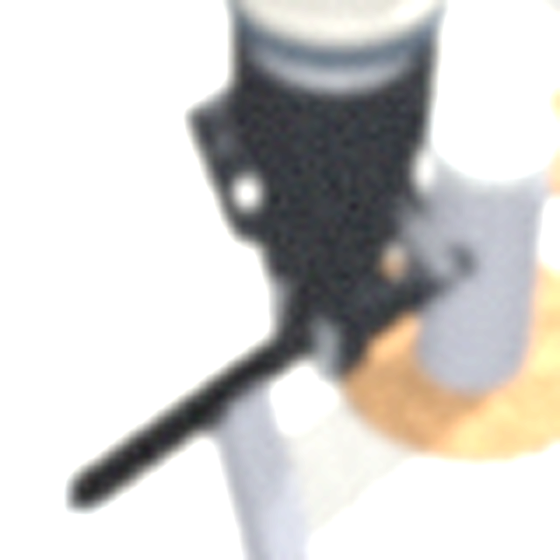

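The bar is gripped now: the width is 16.6 mm, and the same reading deficit appeared on the canister. I'll bring it down along the arc.

```bash
python3 - <<'E'
from rig import manip
from h import *
import pickle
R=down(PX)
for a in np.linspace(0,1.1,12)[1:]:
    manip.servo_line(P(a),R,rate=.1); f=manip.get_contact_force(); print(round(a,2),f.round(1),round(manip.get_width(),4))
    if np.linalg.norm(f)>35: print("stop");break
print(manip.get_position(),P(a),manip.get_time())
snap(manip,"l1")
E
```

```text
0.1 [2.6 0.  2.8] 0.017
0.2 [ 5.4 -0.3  2. ] 0.0163
0.3 [4.9 0.9 2. ] 0.017
0.4 [5.3 2.2 3. ] 0.0164
0.5 [5.9 1.6 1.9] 0.017
0.6 [5.1 1.7 3.6] 0.0163
0.7 [5.8 1.3 4.4] 0.0167
0.8 [4.9 0.4 6.7] 0.0164
0.9 [4.3 1.1 7.2] 0.0166
1.0 [3.4 0.7 8.9] 0.0169
1.1 [4.1 1.8 6.9] 0.0166
[0.48784228 0.15370159 0.10963042] [0.48587407 0.15297772 0.10889886] 22.3167
```

View pics/l1.png

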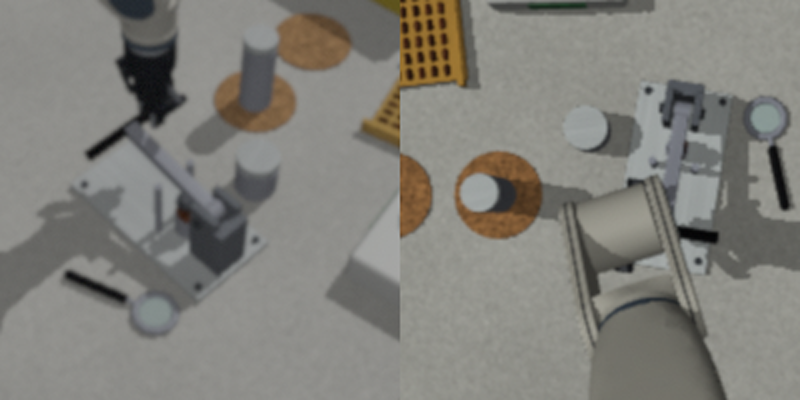

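The lever follows the fingers, with the arm now a little above level. I'll take the last part, then measure the free bar end in both views.

```bash
python3 - <<'E'
from rig import manip
from h import *
import pickle
R=down(PX)
for a in(1.18,1.25):
    manip.servo_line(P(a),R,rate=.06); f=manip.get_contact_force(); print(a,f.round(1),round(manip.get_width(),4))
manip.hold(.4)
print(manip.get_position(),P(a),manip.get_contact_force(),manip.get_time())
snap(manip,"l2"); D=pickle.load(open("l2.pkl","rb"))
for a in(1.15,1.25,1.35):
    e=ORG-PX*.18*np.cos(1.25-a)-PY*.08+[0,0,.11+.18*np.sin(1.25-a)]; print(a,[np.round(proj(D[n],e),1) for n in("scene","top")])
zoom(D,"l2s",box=(270,150,100,85),f=7)
zoom(D,"l2t",box=(290,150,80,85),f=7,cam="top")
E
```

```text
1.18 [2.8 2.3 9.2] 0.0166
1.25 [1.7 3.1 9.9] 0.0168
[0.48540932 0.15414996 0.08308265] [0.48388143 0.15331629 0.082     ] [0.93086976 2.99662961 9.72543681] 23.5667
1.15 [array([283.3, 201.1]), array([338.9, 239.2])]
1.25 [array([283.5, 204.7]), array([338.6, 239.4])]
1.35 [array([284.1, 208.6]), array([338.4, 238.9])]
```

View pics/l2s.png

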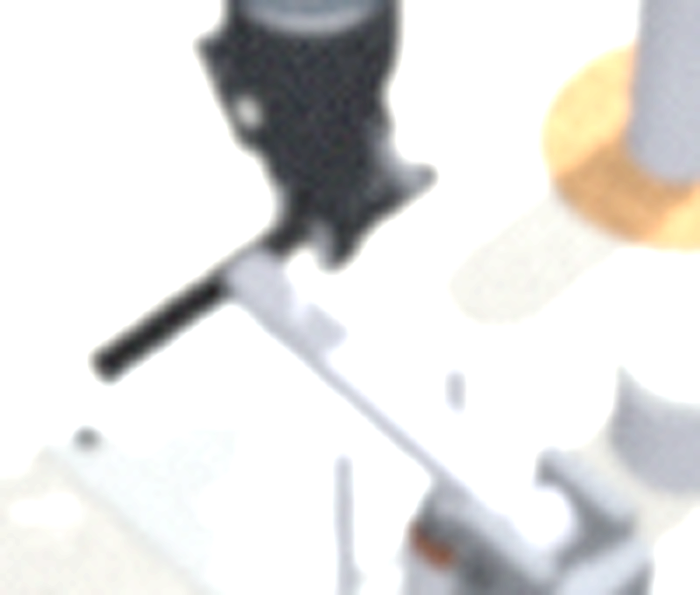

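View pics/l2t.png

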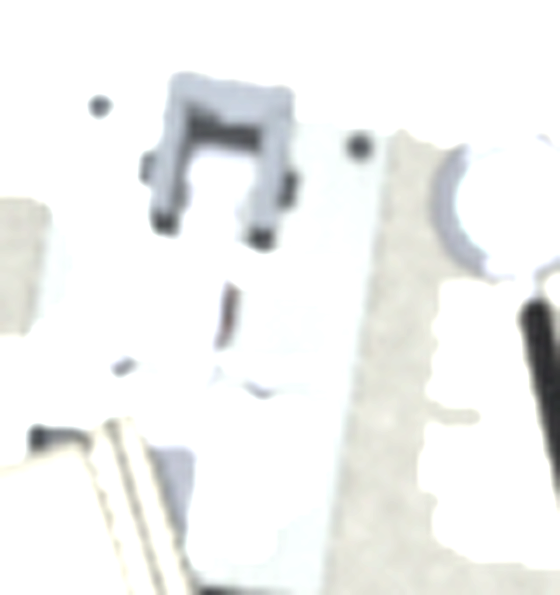

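The free bar end shows at about row 201 in the scene view, against 204.7 predicted for level, so the lever may sit slightly high. I'll measure the bar's centre line by mask and check the bias against the rest picture.

```bash
python3 - <<'E'
import pickle
from h import *
def line(c,cols,rows):
    g=cv2.cvtColor(c["image"],cv2.COLOR_RGB2GRAY).astype(float); r=[]
    for u in cols:
        p=g[rows[0]:rows[1],u]; w=np.clip(60-p,0,None); r.append(rows[0]+(w*np.arange(len(p))).sum()/w.sum())
    return np.array(r)
def pred(c,a,cols):
    A=[proj(c,ORG-PX*.18*np.cos(1.25-a)+s*PY*.08+[0,0,.11+.18*np.sin(1.25-a)]) for s in(-1,1)]
    return np.interp(cols,[A[0][0],A[1][0]],[A[0][1],A[1][1]])
d0=pickle.load(open("c0.pkl","rb"))["scene"]; d2=pickle.load(open("l2.pkl","rb"))["scene"]; d1=pickle.load(open("l1.pkl","rb"))["scene"]
c=np.arange(316,328); print("rest",(line(d0,c,(165,200))-pred(d0,0,c)).round(2))
c=np.arange(287,299)
m=line(d2,c,(185,212)); print(m.round(1))
for a in(1.05,1.1,1.15,1.2,1.25,1.3): print(a,(m-pred(d2,a,c)).mean().round(2))
m=line(d1,c,(180,205)); 
for a in(.95,1.,1.05,1.1): print("l1",a,(m-pred(d1,a,c)).mean().round(2))
E
```

```text
rest [-0.79 -0.77 -0.82 -0.76 -0.68 -0.75 -0.82 -0.78 -0.72 -0.73 -0.66 -0.62]
[200.1 199.4 198.7 198.  197.2 196.6 195.9 195.  194.4 193.7 192.9 192.4]
1.05 4.78
1.1 3.32
1.15 1.7
1.2 -0.07
1.25 -1.98
1.3 -4.04
l1 0.95 2.43
l1 1.0 1.3
l1 1.05 0.0
l1 1.1 -1.46
```

With the rest-picture bias of -0.75 px removed, the lever is at about 1.22 rad, in band but slightly high. I'll nudge it by 0.03 rad and check again.

```bash
python3 - <<'E'
from rig import manip
from h import *
import pickle
R=down(PX)
manip.servo_line(P(1.282),R,rate=.04); manip.hold(.6)
print(manip.get_position(),manip.get_contact_force(),manip.get_width(),manip.get_time(),np.abs(manip.get_joint_vel()).max())
snap(manip,"l3"); D=pickle.load(open("l3.pkl","rb")); c=D["scene"]
g=cv2.cvtColor(c["image"],cv2.COLOR_RGB2GRAY).astype(float); cols=np.arange(287,299); m=[]
for u in cols:
    p=g[185:214,u]; w=np.clip(60-p,0,None); m.append(185+(w*np.arange(29)).sum()/w.sum())
for a in(1.2,1.25,1.3):
    A=[proj(c,ORG-PX*.18*np.cos(1.25-a)+s*PY*.08+[0,0,.11+.18*np.sin(1.25-a)]) for s in(-1,1)]
    print(a,(np.array(m)-np.interp(cols,[A[0][0],A[1][0]],[A[0][1],A[1][1]])).mean()+.75)
E
```

```text
[0.48531017 0.15415236 0.07728127] [ 1.71053921  3.7910834  10.35722055] 0.016947482219991185 24.5583 0.0010877504359046834
1.2 1.888493577170955
1.25 -0.028799579610054082
1.3 -2.087899094453334
```

View pics/l3.png

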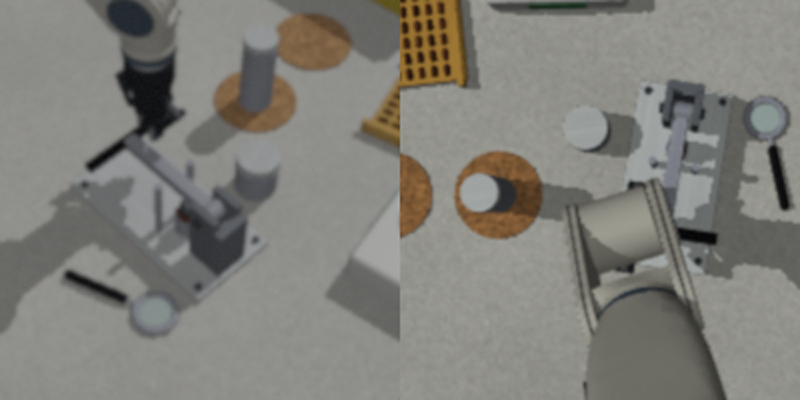

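The lever now measures 1.25 rad (level). The canister stands upright on the near pad, and the tin and magnifier are where they were. I'm handing in while still gripping.

```bash
python3 -c "
from rig import manip
manip.hold(.2);print(manip.get_contact_force(),manip.get_width());manip.sign_off()"
```

```text
[0.10165739 3.61017194 9.8032596 ] 0.016816058530665146
the job is handed in; nothing more can be done
```

I stood the canister on the cork pad nearest the base and brought the crossbar down to level. I handed the job in at about 25 s, still gripping the bar. No verdict is reported.

**Last checks:**
- **Canister:** it stands upright on the pad, with its lid about 3 mm from the pad centre in the top view, and the robot is clear of it.
- **Lever:** the scene camera puts it at about 1.25 rad after taking out a 0.75 px bias measured on the rest picture. The upward force on the tool is about 10 N and the fingers read 16.8 mm on the 18 mm bar.
- **Bystanders:** the tin and magnifier look unmoved in the last picture. I did not measure them, and I did not check the bowl, beaker or spatula again, though the arm never went near them.

**What failed or disagreed:**
- **First grip missed:** the fingers closed above the bar without touching it. The pictures showed the real pads about 32 mm behind where the reported tool point put them. The canister had therefore been held near its lid, which still worked. I lowered the tool 31 mm and the second grip held.
- **First stop high:** the lever stopped at about 1.22 rad, so I nudged it down to level.

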